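Extend the support arm to its second hole and fold the flask shelf down onto it

TASK

Make the fold-down flask shelf on the bench stand ready for use. Press in the spring button of its telescoping support arm and slide the outer sleeve outwards, away from the hinge, until the button pops up through the sleeve's second hole; only then swing the leaning shelf flap over past vertical and lower it gently, without letting it drop, until it lies level on the arm's lug. Let go, and leave the glassware and other things around it where they stand.

Things in the scene. Friction and masses are not known exactly. Their poses are not given: they have to be found in the camera images.
- stand: The fixed shelf stand: dark base plate 150 x 290 x 10 mm with a level square rail (inner tube, 28 mm wide), two hinge posts and a rod back rest. Origin on the bench under the rail, 110 mm from the hinge axis. +y runs level along the rail, away from the hinge: the way the sleeve slides out and the flap folds down. x is across (along the hinge), z up.
- button_axis (a point): Point on the upright axis of the spring button, at the height of the sleeve's top face (48 mm above the bench); fixed to the stand, 100 mm from the hinge axis along the stand's +y. The button is a round-topped steel pin, 16 mm across, domed to an 8 mm radius; unpressed it stands 7 mm above the sleeve's top face.
- button (a joint): How far the button is pushed down, in m: 0 popped up, 0.013 at most. Spring: about 2.7 N to start, 0.45 N per mm more. At 0 to 0.002 it locks the sleeve. Pressed level with the sleeve's top (0.007), its dome rides under the hole's edge when the sleeve is pushed (5 to 10 N); at 0.010 it is under the 3 mm wall, which keeps it down until a hole comes over it.
- sleeve (a joint): How far the sleeve has slid out along the stand's +y, in m: about 0 at the start, where the button stands in the first hole (the one beside the lug); 0.060 when the button stands in the second hole; end stop at 0.075. Sliding friction about 2 N, more at speed (8 N per m/s).
- lug_face (a point): Centre of the face, towards the hinge, of the upright grey lug on the sleeve's top; moves with the sleeve. The lug is 54 mm wide across, 12 mm thick, and stands 22 mm above the sleeve's top (70 mm above the bench). The face is 14 mm from the first hole's centre, on the +y side, so a closed gripper's fingertips pressing on the button can also push the lug to +y.
- second_hole (a point): Centre of the sleeve's second hole, in its top face; 60 mm from the first hole towards the hinge. Moves with the sleeve. The sleeve is an aluminium square tube 36 mm wide and 120 mm long, its top 48 mm above the bench, with two 18 mm square holes; it reaches 40 mm beyond the first hole to +y and 80 mm to -y.
- flap_hinge (a point): Middle of the flap's hinge axis, 85 mm above the bench; the axis runs along the stand's x.
- flap (a joint): Angle of the flap, in rad: 0 leaning back 0.30 rad from upright on its back rest, 0.30 upright, 1.87 level on the extended arm (if the arm is not extended it sags lower, at most 2.1). It has little friction and falls by its own weight either side of upright.
- flap_handle (a point): Middle of the flap's handle bar: a steel bar 10 mm across and 90 mm long, parallel to the hinge, 235 mm from the hinge axis, 40 mm clear of the flap's free edge, carried by a side rod at each end. The flap is a grey board 110 x 180 x 10 mm, about 0.3 to 0.5 kg, with a 10 mm batten under its free edge that lands on the lug. The bar turns in a light grip.
- flask: Bystander: glass conical flask, 72 mm across the foot, 110 mm tall; origin at its underside.
- beaker: Bystander: glass beaker, 66 mm across, 85 mm tall; origin at its underside.
- jar: Bystander: small white jar, 38 mm across, 46 mm tall, on the stand's base plate beside the sleeve; origin at its underside.
- wrench: Bystander: steel wrench lying flat, 150 mm long; origin at its underside.
- washbottle: Bystander: white bottle with a red cap, 60 mm across, 150 mm tall; origin at its underside.
- cylinder_tall: Bystander: tall glass measuring cylinder, 72 mm foot, 240 mm tall; origin at its underside.

How it is judged:
On the way:
1. the button has popped up through the sleeve's second hole while the flap is still folded back (value of joint sleeve between 0.056 and 0.064 m and value of joint button below 0.002 m and value of joint flap below 0.25 rad), for 0.2 s.
At the end, for the whole second after the job is handed in: The sleeve is out at its second hole (60 mm, within 4 mm) with the button popped up to within 2 mm, and the flap is at rest, level to 0.04 rad, on the lug (value of joint sleeve between 0.056 and 0.064 m and value of joint button below 0.002 m and value of joint flap between 1.83 and 1.91 rad and velocity of joint flap between -0.05 and 0.05 rad/s); the robot touches nothing.
It fails at once if the flap was let drop (it turned faster than 3 rad/s towards level) (velocity of joint flap above 3 rad/s).
It fails at once if a bystander was moved more than 40 mm (distance of any of flask, beaker, jar, wrench, washbottle, cylinder_tall from where it was at the start of the episode above 0.04 m).
It also fails if it takes over 64 s, if anything falls off the work surface, if the arm or the gripper's body presses on something with over 40 N, if the wrist force passes 120 N, or if a joint passes its speed limit or range.

ROBOT

A 6-joint arm with a two-finger parallel gripper is mounted at the origin on the work surface. World frame = base frame: x ahead of the robot, y to its left, z up, the work surface at z = 0. Lengths are in m, angles in rad, forces in N, time in s.
With the tool pointing down it reaches from about 0.35 to 0.975 m from the base axis. Payload 4.9 kg.
Tool frame: the origin (TCP) lies at the very end of the fingers, on their centre line; the grasp point (between the pads) lies 19 mm behind it; z points along the fingers, y is the direction in which the jaws open and shut (so a half turn about z gives the same grasp; the last joint's range is limited). The gripper opens to 85 mm and grips with 20 to 120 N. Pads are 22 mm wide; open, the fingers measure 114 mm over their backs; the gripper's body (76 mm by 85 mm) begins 54 mm behind the grasp point. The pads swing forward as they close: fully open they stand 13 mm farther back than shut.
Start: joints at [0.985, 0.053, 1.613, -0, 1.476, -0.119], TCP at [0.281, 0.558, 0.231] pointing down, gripper open.
Joint ranges: [-3.01, 3.01], [-1.01, 2.22], [0.06, 2.58], [-1.02, 4.17], [0.09, 2.62], [-3.14, 3.14]. Speed limits (rad/s): [2.57, 2.57, 3.14, 3.14, 3.14, 3.14].

INTERFACE

Orientations are given as a unit quaternion [w, x, y, z].
In Python, from plant import state, eyes, job_done gives the robot as it stands.
- The arm moves only by the tool apply_moves, never from a script. Its argument "commands" is a list of rows, each an object with "linear": the shift along the tool's x, y, z in m, a list of three; "delta_rot": the turn, a rotation vector about the tool's x, y, z in degrees, a list of three; "fingers": the closure in counts, from 0 (fully open) to 255 (shut). In form: [{"linear": [x, y, z], "delta_rot": [wx, wy, wz], "fingers": fingers}, ...]. A call has exactly 8 rows; each row is the pose to reach, as a shift and turn from the pose commanded when the call began, along the tool's axes at that moment; what a row does not reach only later rows make up. A row lasts 1/10 s, in which the tool goes at most 50 mm and 8.59 degrees, less where a joint would pass 70% of its speed; a pose out of reach is approached as far as the arm can. A call with a gripper value outside its range is refused whole. The fingers move at their own pace and stop on an object; the grip force is fixed at half the most. Time passes only in rows, so rows that repeat a pose let the fingers close, or fill a call up. It gives the time, the measured TCP pose, the force and the opening at its end, in the units of the state.
- state(): the state, without advancing time (a new reading comes with each control period).
- eyes.grab_frame(name): name is "side" or "top" or "wrist"; returns the picture (400x640x3 uint8, red, green, blue); there is no depth.
- eyes.camera_params(name): a dict with "fx", "fy", "cx", "cy" (pixels), "position" and "rotation" of the camera in the world; the wrist camera has in their place "T_tool_cam" (4x4, takes a point from camera to tool coordinates, whose origin is the TCP and whose axes are the flange's). Camera axes: x right, y down, z forward; pixel columns grow to the right and rows downward; lengths in m; the calibration is good to about 2 mm. A picture is of the moment at which its call begins: read the wrist's pose just before it. camera_params takes no time and is no camera call.
- job_done(): hands the job in, once; it reports no verdict.
The state is a dict: "time": time; "joint_pos": joint angles; "joint_vel": joint speeds; "joint_efforts": joint torques, N m; "tool_pos": TCP position; "tool_rot": TCP orientation; "contact_force": force on the tool from outside, world axes, zero at the start; "ft_torque": the same for the moment, N m; "gripper_width": opening from 0.0 (shut) to 1.0 (fully open).
Only numpy, scipy, OpenCV 4.12 (cv2) and the standard library are available. Lean on these libraries where they do the work, as an engineer would, in place of code of your own. Each camera call takes 0.05 s, during which the arm holds its last target.

## Working session

There is one attempt and no reset: what is moved stays moved. The work goes in short steps, Python scripts to look and compute and a tool call to move; the robot and the scene stay as the last step left them, time stands still between calls to the robot, and variables do not carry over. Pictures are saved under pics/ and viewed, and the job is handed in when it is done.

Besides the shell and the picture viewer there is one more tool, called after "Call:" in YAML: its name, and indented under it one key for each argument. apply_moves: Moves the arm, as the interface text tells. Its arguments: {"type":"object","properties":{"commands":{"type":"array","items":{"type":"object","properties":{"linear":{"type":"array","items":{"type":"number"}},"delta_rot":{"type":"array","items":{"type":"number"}},"fingers":{"type":"number"}}}}},"required":["commands"]}

```bash
ls; mkdir -p pics
python3 - <<'E'
from plant import state, eyes
import cv2
print(state())
for n in ("side","top","wrist"):
    p=eyes.camera_params(n); print(n,p)
    cv2.imwrite(f"pics/{n}0.png",cv2.cvtColor(eyes.grab_frame(n),cv2.COLOR_RGB2BGR))
E
```

```text
pics
{'time': 0.0, 'joint_pos': array([ 9.85005269e-01,  5.33767310e-02,  1.61430263e+00,  2.14797242e-05,
        1.47596685e+00, -1.18955394e-01]), 'joint_vel': array([-0.00042946, -0.00040167, -0.00017738, -0.00035299,  0.00104568,
        0.00072481]), 'joint_efforts': array([-5.21655329e-04, -3.93689811e+01, -3.70174813e+01, -2.68041777e-04,
        7.07592670e-03, -1.55349585e-05]), 'tool_pos': array([0.28091506, 0.5576207 , 0.23004553]), 'tool_rot': array([-3.64402664e-04,  2.31304892e-01,  9.72880770e-01, -9.60002085e-04]), 'contact_force': array([ 0.33612153, -0.38268412,  0.32480753]), 'ft_torque': array([-0.05486097, -0.01397004, -0.01985182]), 'gripper_width': 1.0010271434509295}
side {'fx': 434.0211002042037, 'fy': 434.0211002042037, 'cx': 317.7174419746784, 'cy': 198.38468797854586, 'position': array([ 0.38787271, -0.45112267,  0.9284111 ]), 'rotation': array([-0.32075299,  0.93563478, -0.13904138,  0.04870908])}
top {'fx': 444.847122998102, 'fy': 444.847122998102, 'cx': 330.77205392971655, 'cy': 202.46638235812088, 'position': array([0.40605517, 0.13292222, 1.18514785]), 'rotation': array([ 0.04151757, -0.69990433,  0.71164788, -0.04435673])}
wrist {'fx': 279.624179603673, 'fy': 279.624179603673, 'cx': 324.55426636846113, 'cy': 200.18131098344844, 'T_tool_cam': array([[ 6.67726898e-04, -9.52152291e-01, -3.05623247e-01,
         7.75844461e-02],
       [ 9.99999433e-01,  8.89483780e-04, -5.86334649e-04,
         3.08430145e-04],
       [ 8.30126801e-04, -3.05622682e-01,  9.52152344e-01,
        -1.42493987e-01],
       [ 0.00000000e+00,  0.00000000e+00,  0.00000000e+00,
         1.00000000e+00]])}
```

View pics/side0.png

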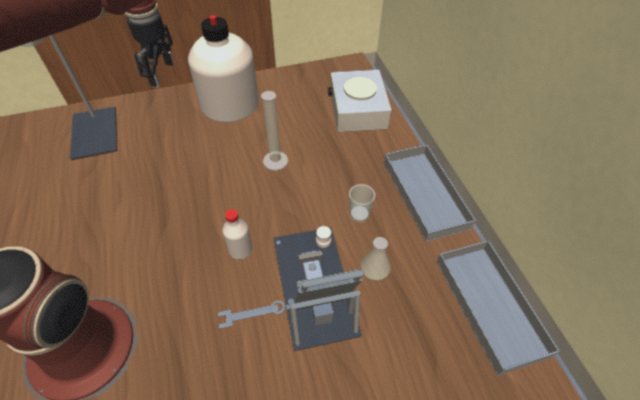

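View pics/top0.png

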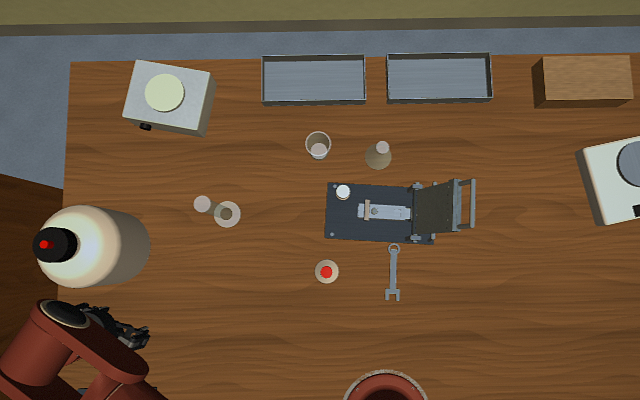

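View pics/wrist0.png

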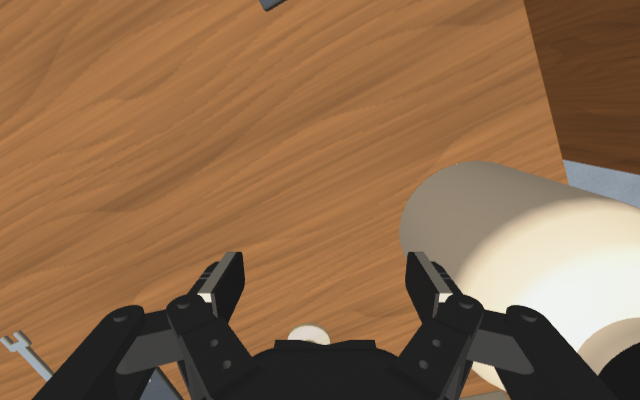

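```bash
cat > h.py <<'E'
import numpy as np, cv2
from scipy.spatial.transform import Rotation as R
from plant import state, eyes
def q2R(q): return R.from_quat([q[1],q[2],q[3],q[0]]).as_matrix()
def cam(n, st=None):
    p=eyes.camera_params(n)
    K=np.array([[p['fx'],0,p['cx']],[0,p['fy'],p['cy']],[0,0,1]])
    if n=='wrist':
        st=st or state(); T=np.eye(4);T[:3,:3]=q2R(st['tool_rot']);T[:3,3]=st['tool_pos']
        T=T@p['T_tool_cam']; return K,T[:3,:3],T[:3,3]
    return K,q2R(p['rotation']),p['position']
def ray(c,u,v):
    K,Rm,t=c; return t, Rm@np.linalg.solve(K,[u,v,1.])
def onz(c,u,v,z):
    t,d=ray(c,u,v); return t+d*(z-t[2])/d[2]
def tri(c1,uv1,c2,uv2):
    (a,d),(b,e)=ray(c1,*uv1),ray(c2,*uv2); d=d/np.linalg.norm(d); e=e/np.linalg.norm(e)
    s=np.linalg.lstsq(np.c_[d,-e],b-a,rcond=None)[0]
    p,q=a+s[0]*d,b+s[1]*e; return (p+q)/2,np.linalg.norm(p-q)
def proj(c,P):
    K,Rm,t=c; x=K@(Rm.T@(np.asarray(P)-t)); return x[:2]/x[2]
def save(n,f,crop=None,s=1):
    im=cv2.cvtColor(eyes.grab_frame(n),cv2.COLOR_RGB2BGR); cv2.imwrite('pics/raw_'+f,im)
    if crop: x0,x1,y0,y1=crop; im=im[y0:y1,x0:x1]
    im=cv2.resize(im,None,fx=s,fy=s,interpolation=cv2.INTER_CUBIC); cv2.imwrite('pics/'+f,im)
E
python3 - <<'E'
from h import *
save('top','t1.png',(310,490,130,310),4.4*0.75)
save('side','s1.png',(210,410,180,360),4*0.82)
c=cam('top')
for uv,z in [((413,213),.085),((374,211),.05),((343,191),.06),((326,271),.15)]: print(uv,onz(c,*uv,z))
E
```

```text
(413, 213) [ 0.51062834 -0.07655951  0.085     ]
(374, 211) [0.52076122 0.01667047 0.05      ]
(343, 191) [0.5724293 0.0954847 0.06     ]
(326, 271) [0.37377179 0.14134195 0.15      ]
```

View pics/t1.png

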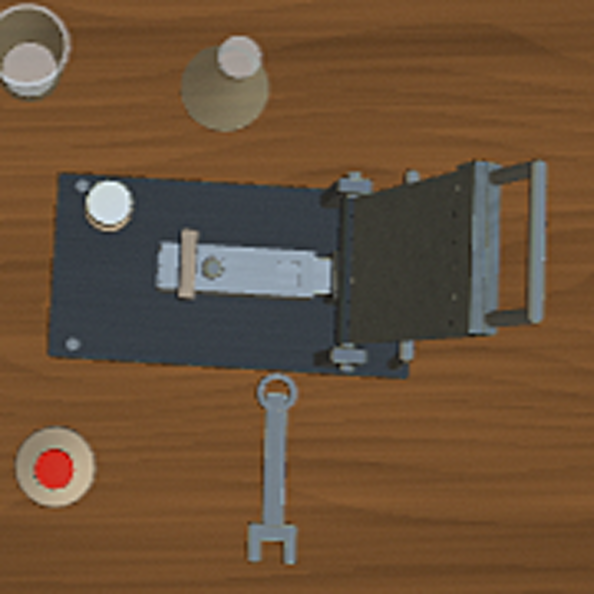

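View pics/s1.png

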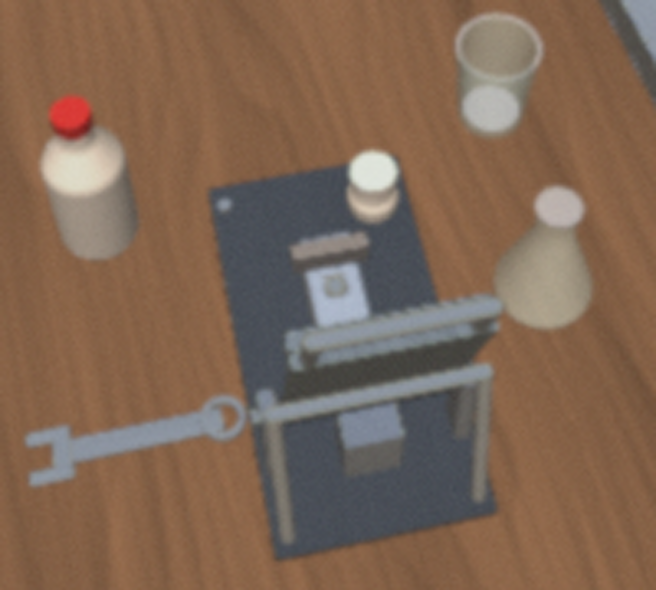

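```bash
cat > m.py <<'E'
from h import *
t=cam('top');s=cam('side')
T=lambda u,v:(310+u/3.3,130+v/3.3)
S=lambda u,v:(210+u/3.28,180+v/3.28)
a=onz(t,*T(58,172),.01);b=onz(t,*T(48,355),.01);c=onz(t,*T(408,378),.01);print('corners',a,b,c)
print(np.linalg.norm(a-b),np.linalg.norm(c-b))
f=lambda d:np.degrees(np.arctan2(d[1],d[0]))
print('yaw of +y minus90', f(b-c)-90, 'from x',f(a-b))
btn=onz(t,*T(212,267),.052);print('btn',btn, tri(t,T(212,267),s,S(335,287)))
l1=onz(t,*T(190,231),.07);l2=onz(t,*T(187,297),.07);print('lug',l1,l2,np.linalg.norm(l1-l2),f(l1-l2))
h1=onz(t,*T(353,183),.09);h2=onz(t,*T(348,356),.09);print('hinge',h1,h2,(h1+h2)/2,f(h1-h2))
g1=onz(t,*T(541,163),.3145);g2=onz(t,*T(537,320),.3145);print('handle',g1,g2,(g1+g2)/2,f(g1-g2))
print('handle tri',tri(t,T(541,163),s,S(497,311)),tri(t,T(537,320),s,S(306,352)))
E
python3 m.py
```

```text
corners [0.60450794 0.13461398 0.01      ] [0.45657552 0.14496191 0.01      ] [ 0.43347425 -0.14192013  0.01      ]
0.14829389935207213 0.28781065742511347
yaw of +y minus90 -4.603828415066644 from x -4.0013459170401395
btn [0.5207828  0.01624764 0.052     ] (array([0.51993931, 0.01584887, 0.04701924]), np.float64(0.002689227665957177))
lug [0.54694605 0.03416108 0.07      ] [0.49631182 0.03780789 0.07      ] 0.050765389479502966 -4.119479129663547
hinge [ 0.57894322 -0.08821649  0.09      ] [ 0.44866393 -0.07923218  0.09      ] [ 0.51380357 -0.08372434  0.09      ] -3.944977684959417
handle [ 0.55383015 -0.15658388  0.3145    ] [ 0.45938069 -0.14892182  0.3145    ] [ 0.50660542 -0.15275285  0.3145    ] -4.637876590364098
handle tri (array([ 0.55305281, -0.15820208,  0.30868015]), np.float64(0.0035055591820514894)) (array([ 0.45838029, -0.15129059,  0.30678379]), np.float64(0.002946653069547493))
```

Call:
apply_moves:
  commands:
    - {"linear": [-0.036,-0.03,0],"delta_rot": [0,0,-2.8],"fingers": 255}
    - {"linear": [-0.072,-0.06,0],"delta_rot": [0,0,-5.6],"fingers": 255}
    - {"linear": [-0.108,-0.09,0],"delta_rot": [0,0,-8.4],"fingers": 255}
    - {"linear": [-0.144,-0.12,0],"delta_rot": [0,0,-11.2],"fingers": 255}
    - {"linear": [-0.18,-0.15,0],"delta_rot": [0,0,-14],"fingers": 255}
    - {"linear": [-0.216,-0.18,0],"delta_rot": [0,0,-16.8],"fingers": 255}
    - {"linear": [-0.252,-0.21,0],"delta_rot": [0,0,-19.7],"fingers": 255}
    - {"linear": [-0.29,-0.238,0],"delta_rot": [0,0,-22.5],"fingers": 255}

```text
time: 1.05
tool_pos: [0.4333, 0.2133, 0.2314]
tool_rot: [0.0, 0.036, 0.999, 0.0]
contact_force: [1.0, 0.9, 0.4]
gripper_width: 0.0
```

```bash
cat > d.py <<'E'
import sys
from h import *
# target world point -> delta in tool axes
st=state(); P=np.array([float(x) for x in sys.argv[1:4]])
Rm=q2R(st['tool_rot']); print(st['time'],st['tool_pos'],'tooly deg',np.degrees(np.arctan2(Rm[1,1],Rm[0,1])),'toolz',Rm[:,2].round(3),'F',st['contact_force'].round(2),'grip',st['gripper_width'])
print('delta',(Rm.T@(P-st['tool_pos'])).round(4))
E
python3 d.py .521 .016 .12
```

```text
1.05 [0.43332869 0.21333594 0.23141578] tooly deg 85.89278671412814 toolz [ 0.001  0.    -1.   ] F [0.98 0.85 0.41] grip 8.628392179710946e-05
delta [-0.1015 -0.1906  0.1114]
```

Call:
apply_moves:
  commands:
    - {"linear": [-0.02,-0.038,0],"delta_rot": [0,0,0],"fingers": 255}
    - {"linear": [-0.04,-0.076,0.01],"delta_rot": [0,0,0],"fingers": 255}
    - {"linear": [-0.06,-0.114,0.04],"delta_rot": [0,0,0],"fingers": 255}
    - {"linear": [-0.08,-0.15,0.07],"delta_rot": [0,0,0],"fingers": 255}
    - {"linear": [-0.1,-0.19,0.11],"delta_rot": [0,0,0],"fingers": 255}
    - {"linear": [-0.101,-0.19,0.135],"delta_rot": [0,0,0],"fingers": 255}
    - {"linear": [-0.101,-0.19,0.145],"delta_rot": [0,0,0],"fingers": 255}
    - {"linear": [-0.101,-0.19,0.145],"delta_rot": [0,0,0],"fingers": 255}

```text
time: 1.85
tool_pos: [0.5181, 0.0184, 0.0843]
tool_rot: [-0.002, 0.037, 0.999, 0.0]
contact_force: [-0.4, -0.8, -0.4]
gripper_width: -0.003
```

```bash
python3 d.py .521 .016 .07
python3 - <<'E'
from h import *
save('top','t2.png',(310,490,130,310),3.3)
save('wrist','w2.png')
save('side','s2.png',(210,410,180,360),3.28)
E
```

```text
1.85 [0.51809465 0.01841677 0.08432146] tooly deg 85.72797634358625 toolz [-0.005  0.001 -1.   ] F [-0.42 -0.82 -0.4 ] grip -0.0030169365862764983
delta [-0.0031 -0.0022  0.0143]
```

View pics/w2.png

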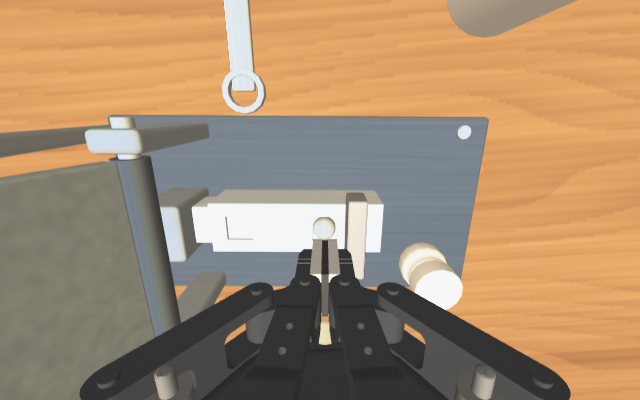

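View pics/s2.png

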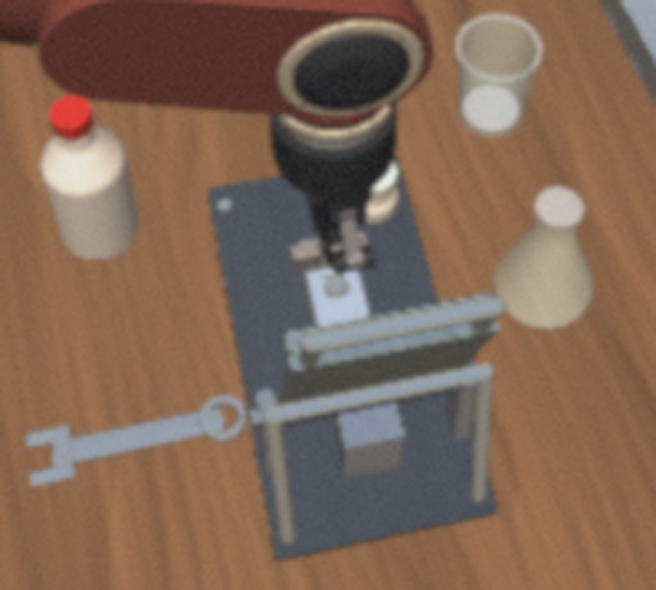

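Run:
```python
from h import *
c=cam('wrist'); st=state()
for n,uv,z in [('btn',(324,228),.05),('lug-hi-face top near',(346,200),.07),('lugface far',(351,275),.07),('lug outer',(367,200),.07),('2ndhole corner',(227,239),.048),('sl e',(382,192),.048),('jar',(437,290),.05)]:
    print(n,onz(c,*uv,z))
print(proj(c,st['tool_pos']))
for dx,dy in [(11,8),(-11,8),(11,-8),(11,14)]:
    print(dx,dy,proj(c,st['tool_pos']+q2R(st['tool_rot'])@np.array([dx*.001,dy*.001,0])))
cv2.imwrite('pics/w2b.png',cv2.resize(cv2.imread('pics/raw_w2.png')[180:320,220:420],None,fx=4,fy=4,interpolation=cv2.INTER_CUBIC))
```

```text
btn [0.52200602 0.01834558 0.05      ]
lug-hi-face top near [0.49591497 0.03362453 0.07      ]
lugface far [0.54822007 0.034396   0.07      ]
lug outer [0.49682329 0.04626709 0.07      ]
2ndhole corner [ 0.52646036 -0.05193941  0.048     ]
sl e [0.49917964 0.05954465 0.048     ]
jar [0.57901505 0.10002484 0.05      ]
[324.52694488 253.36038801]
11 8 [338.88108916 235.74379133]
-11 8 [338.26427358 270.28273417]
11 -8 [310.19961298 235.71124566]
11 14 [349.63808913 235.75599759]
```

View pics/w2b.png

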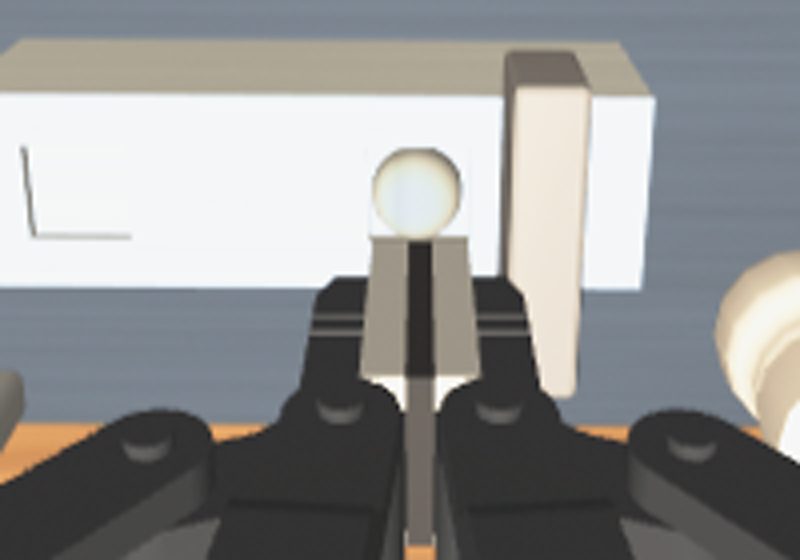

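```bash
python3 d.py .5215 .0165 .056
```

```text
2.0 [0.52092932 0.01884368 0.08839432] tooly deg 85.83007210333193 toolz [ 0.003 -0.    -1.   ] F [0.49 0.5  0.29] grip -0.00240261300989689
delta [-0.0006 -0.0023  0.0324]
```

Call:
apply_moves:
  commands:
    - {"linear": [0,-0.001,0.005],"delta_rot": [0,0,0],"fingers": 255}
    - {"linear": [-0.0006,-0.0023,0.01],"delta_rot": [0,0,0],"fingers": 255}
    - {"linear": [-0.0006,-0.0023,0.015],"delta_rot": [0,0,0],"fingers": 255}
    - {"linear": [-0.0006,-0.0023,0.02],"delta_rot": [0,0,0],"fingers": 255}
    - {"linear": [-0.0006,-0.0023,0.024],"delta_rot": [0,0,0],"fingers": 255}
    - {"linear": [-0.0006,-0.0023,0.027],"delta_rot": [0,0,0],"fingers": 255}
    - {"linear": [-0.0006,-0.0023,0.028],"delta_rot": [0,0,0],"fingers": 255}
    - {"linear": [-0.0006,-0.0023,0.028],"delta_rot": [0,0,0],"fingers": 255}

```text
time: 2.8
tool_pos: [0.5201, 0.0158, 0.0581]
tool_rot: [-0.0, 0.037, 0.999, 0.0]
contact_force: [0.4, 0.7, -0.1]
gripper_width: -0.003
```

```bash
python3 - <<'E'
from h import *
st=state();save('wrist','w3.png',(220,420,160,300),4); c=cam('wrist',st)
print(st['tool_pos'],proj(c,st['tool_pos']))
for P in [(11,14.5,0),(11,14.5,-8),(11,6.7,0)]: print(P,(proj(c,st['tool_pos']+q2R(st['tool_rot'])@np.array(P)*.001)-[220,160])*4)
E
python3 d.py .5215 .0165 .048
```

```text
[0.52010799 0.01575799 0.05808249] [324.52661193 253.35831452]
(11, 14.5, 0) [522.13553538 303.01998175]
(11, 14.5, -8) [527.39828532 328.73651658]
(11, 6.7, 0) [466.19991648 302.95668821]
2.85 [0.52026118 0.01575842 0.05830767] tooly deg 85.75237363735884 toolz [ 0. -0. -1.] F [0.7  0.47 0.35] grip -0.003294927907973371
delta [-0.0012  0.0008  0.0103]
```

View pics/w3.png

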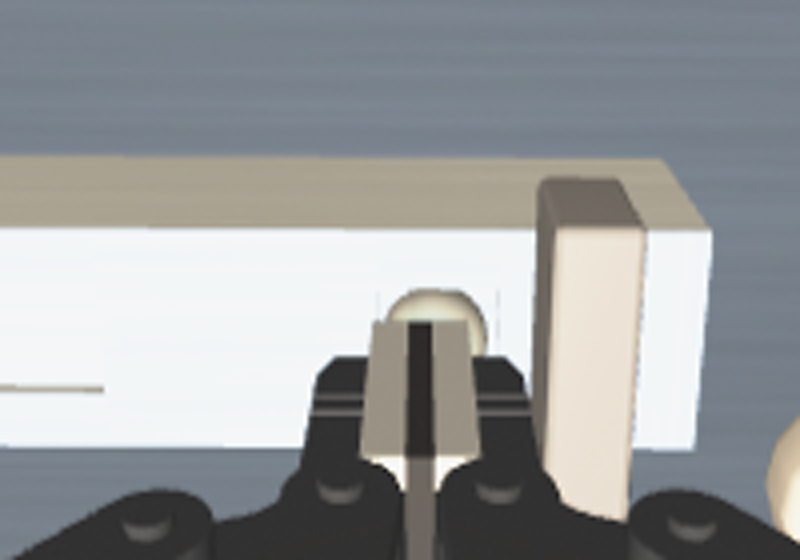

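Call:
apply_moves:
  commands:
    - {"linear": [-0.001,0,0.002],"delta_rot": [0,0,0],"fingers": 255}
    - {"linear": [-0.001,0,0.004],"delta_rot": [0,0,0],"fingers": 255}
    - {"linear": [-0.001,0,0.006],"delta_rot": [0,0,0],"fingers": 255}
    - {"linear": [-0.001,0,0.007],"delta_rot": [0,0,0],"fingers": 255}
    - {"linear": [-0.001,0,0.008],"delta_rot": [0,0,0],"fingers": 255}
    - {"linear": [-0.001,0,0.009],"delta_rot": [0,0,0],"fingers": 255}
    - {"linear": [-0.001,0,0.0095],"delta_rot": [0,0,0],"fingers": 255}
    - {"linear": [-0.001,0,0.0095],"delta_rot": [0,0,0],"fingers": 255}

```text
time: 3.65
tool_pos: [0.5216, 0.0156, 0.0492]
tool_rot: [0.0, 0.037, 0.999, -0.0]
contact_force: [0.8, 1.4, 5.7]
gripper_width: -0.003
```

```bash
python3 - <<'E'
from h import *
save('wrist','w4.png',(220,420,160,300),4)
E
python3 d.py .5215 .0165 .048
```

```text
3.7 [0.52162927 0.01565356 0.04916711] tooly deg 85.75405527395459 toolz [ 0.001 -0.    -1.   ] F [-0.01 -0.06  4.55] grip -0.004308786880914234
delta [0.0002 0.0008 0.0012]
```

View pics/w4.png

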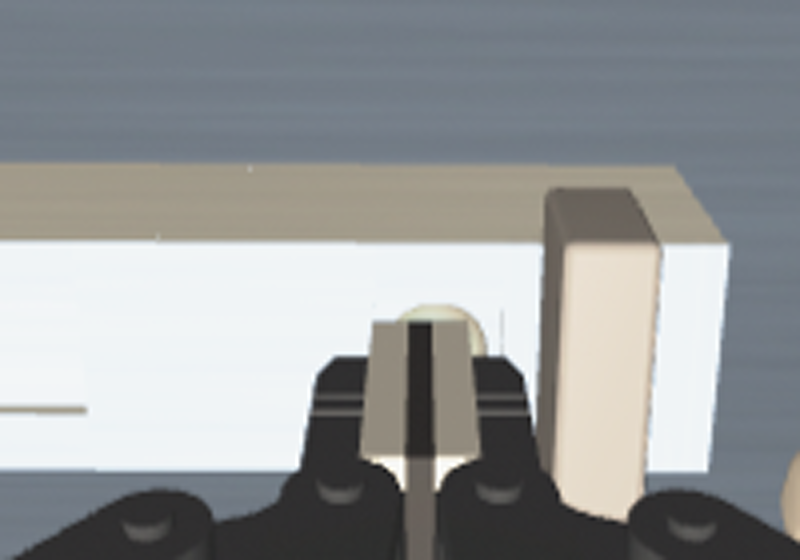

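Call:
apply_moves:
  commands:
    - {"linear": [0,0,0.0006],"delta_rot": [0,0,0],"fingers": 255}
    - {"linear": [0,0,0.001],"delta_rot": [0,0,0],"fingers": 255}
    - {"linear": [0,0.002,0.001],"delta_rot": [0,0,0],"fingers": 255}
    - {"linear": [0,0.004,0.001],"delta_rot": [0,0,0],"fingers": 255}
    - {"linear": [0,0.006,0.001],"delta_rot": [0,0,0],"fingers": 255}
    - {"linear": [0,0.008,0.001],"delta_rot": [0,0,0],"fingers": 255}
    - {"linear": [0,0.01,0.001],"delta_rot": [0,0,0],"fingers": 255}
    - {"linear": [0,0.012,0.001],"delta_rot": [0,0,0],"fingers": 255}

```text
time: 4.5
tool_pos: [0.5223, 0.0238, 0.0482]
tool_rot: [0.0, 0.036, 0.999, -0.004]
contact_force: [-1.6, -16.0, 5.0]
gripper_width: -0.001
```

```bash
python3 - <<'E'
from h import *
save('wrist','w5.png',(220,420,160,300),4)
E
python3 d.py .5215 .0165 .048
```

```text
4.55 [0.52230715 0.02409634 0.04819348] tooly deg 85.81620293363929 toolz [-0.    -0.008 -1.   ] F [ -1.25 -12.93   4.84] grip -0.001327419709761242
delta [ 0.0003 -0.0076  0.0003]
```

View pics/w5.png

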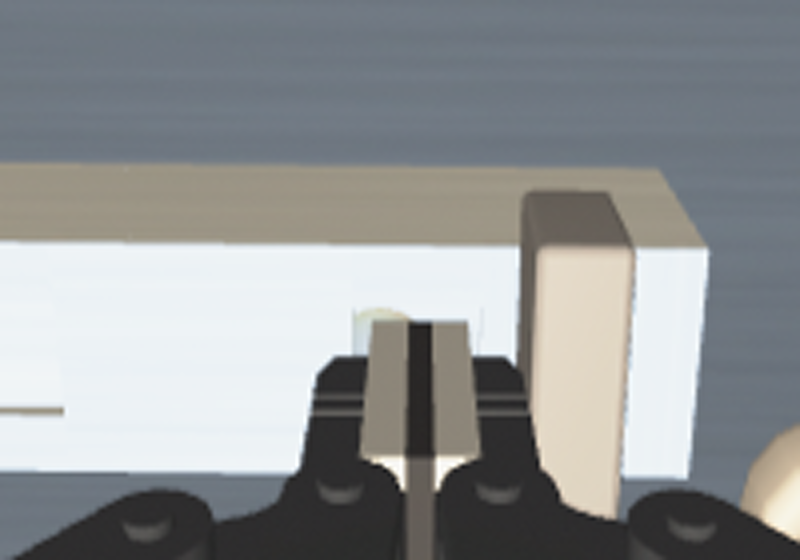

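Call:
apply_moves:
  commands:
    - {"linear": [0,0.002,0],"delta_rot": [0,0,0],"fingers": 255}
    - {"linear": [0,0.004,0],"delta_rot": [0,0,0],"fingers": 255}
    - {"linear": [0,0.005,0],"delta_rot": [0,0,0],"fingers": 255}
    - {"linear": [0,0.006,0],"delta_rot": [0,0,0],"fingers": 255}
    - {"linear": [0,0.007,0],"delta_rot": [0,0,0],"fingers": 255}
    - {"linear": [0,0.008,0],"delta_rot": [0,0,0],"fingers": 255}
    - {"linear": [0,0.009,0],"delta_rot": [0,0,0],"fingers": 255}
    - {"linear": [0,0.01,0],"delta_rot": [0,0,0],"fingers": 255}

```text
time: 5.35
tool_pos: [0.5232, 0.0361, 0.0481]
tool_rot: [0.0, 0.037, 0.999, -0.002]
contact_force: [-0.1, -5.7, 4.4]
gripper_width: -0.004
```

```bash
python3 - <<'E'
from h import *
save('wrist','w6.png',(220,420,160,300),4)
E
python3 d.py .5215 .0165 .048
```

```text
5.4 [0.5232254  0.03622182 0.04806407] tooly deg 85.76341206608163 toolz [ 0.001 -0.003 -1.   ] F [ 0.01 -5.46  3.96] grip 0.0021911526085709072
delta [ 0.0003 -0.0198  0.0001]
```

View pics/w6.png

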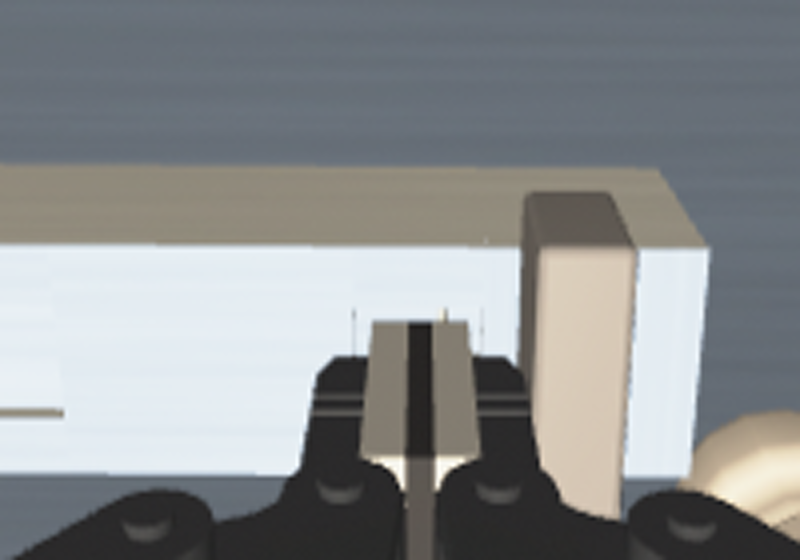

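Call:
apply_moves:
  commands:
    - {"linear": [0,0.003,-0.0005],"delta_rot": [0,0,0],"fingers": 255}
    - {"linear": [0,0.006,-0.001],"delta_rot": [0,0,0],"fingers": 255}
    - {"linear": [0,0.01,-0.001],"delta_rot": [0,0,0],"fingers": 255}
    - {"linear": [0,0.014,-0.001],"delta_rot": [0,0,0],"fingers": 255}
    - {"linear": [0,0.018,-0.001],"delta_rot": [0,0,0],"fingers": 255}
    - {"linear": [0,0.022,-0.001],"delta_rot": [0,0,0],"fingers": 255}
    - {"linear": [0,0.026,-0.001],"delta_rot": [0,0,0],"fingers": 255}
    - {"linear": [0,0.028,-0.001],"delta_rot": [0,0,0],"fingers": 255}

```text
time: 6.2
tool_pos: [0.5253, 0.0641, 0.0482]
tool_rot: [0.001, 0.037, 0.999, -0.002]
contact_force: [3.6, -6.9, -0.2]
gripper_width: -0.001
```

```bash
python3 - <<'E'
from h import *
save('wrist','w7.png')
E
python3 d.py .526 .0782 .049
```

```text
6.25 [0.52517697 0.06435521 0.04815093] tooly deg 85.76585020903073 toolz [ 0.001 -0.003 -1.   ] F [ 2.85 -3.85  0.36] grip 0.0009255735273077006
delta [ 0.0002  0.0139 -0.0009]
```

View pics/w7.png

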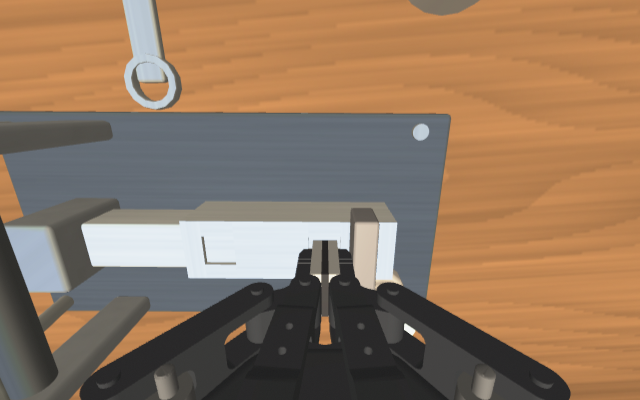

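Call:
apply_moves:
  commands:
    - {"linear": [0,0.003,-0.001],"delta_rot": [0,0,0],"fingers": 255}
    - {"linear": [0,0.006,-0.001],"delta_rot": [0,0,0],"fingers": 255}
    - {"linear": [0,0.008,-0.001],"delta_rot": [0,0,0],"fingers": 255}
    - {"linear": [0,0.01,-0.001],"delta_rot": [0,0,0],"fingers": 255}
    - {"linear": [0,0.011,-0.001],"delta_rot": [0,0,0],"fingers": 255}
    - {"linear": [0,0.012,-0.001],"delta_rot": [0,0,0],"fingers": 255}
    - {"linear": [0,0.0125,-0.001],"delta_rot": [0,0,0],"fingers": 255}
    - {"linear": [0,0.013,-0.001],"delta_rot": [0,0,0],"fingers": 255}

```text
time: 7.05
tool_pos: [0.5254, 0.0783, 0.0494]
tool_rot: [-0.001, 0.037, 0.999, -0.0]
contact_force: [-1.5, -2.1, -0.7]
gripper_width: -0.006
```

```bash
python3 - <<'E'
from h import *
save('wrist','w8.png')
E
python3 d.py .526 .0782 .049
```

```text
7.1 [0.52546416 0.07843941 0.04945492] tooly deg 85.75655987931725 toolz [-0.001 -0.    -1.   ] F [-0.04 -1.87 -1.3 ] grip -0.0024938298335539302
delta [-0.0006 -0.0002  0.0005]
```

View pics/w8.png

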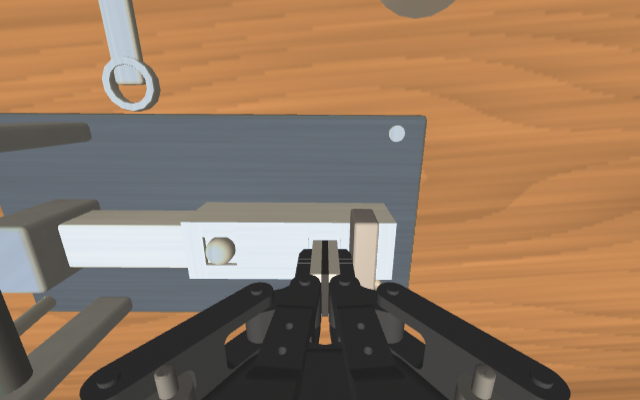

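Call:
apply_moves:
  commands:
    - {"linear": [0,-0.002,-0.005],"delta_rot": [0,0,0],"fingers": 255}
    - {"linear": [0,-0.003,-0.03],"delta_rot": [0,0,0],"fingers": 255}
    - {"linear": [0,-0.003,-0.08],"delta_rot": [0,0,0],"fingers": 255}
    - {"linear": [0,-0.003,-0.13],"delta_rot": [0,0,0],"fingers": 100}
    - {"linear": [0,-0.003,-0.18],"delta_rot": [0,0,0],"fingers": 100}
    - {"linear": [0,-0.003,-0.23],"delta_rot": [0,0,0],"fingers": 100}
    - {"linear": [0,-0.003,-0.28],"delta_rot": [0,0,0],"fingers": 100}
    - {"linear": [0,-0.003,-0.325],"delta_rot": [0,0,0],"fingers": 100}

```text
time: 7.9
tool_pos: [0.5256, 0.0758, 0.3789]
tool_rot: [0.002, 0.037, 0.999, 0.0]
contact_force: [1.2, -0.5, 0.2]
gripper_width: 0.61
```

```bash
python3 - <<'E'
from h import *
save('top','t9.png',(310,490,130,310),3.3)
save('side','s9.png',(210,410,180,360),3.28)
E
python3 d.py .507 -.153 .36
```

```text
8.0 [0.52798862 0.07578215 0.38514568] tooly deg 85.77284556017045 toolz [ 0.016  0.001 -1.   ] F [ 0.13  0.74 -0.32] grip 0.6079411244140956
delta [ 0.0045 -0.2298  0.0246]
```

View pics/t9.png

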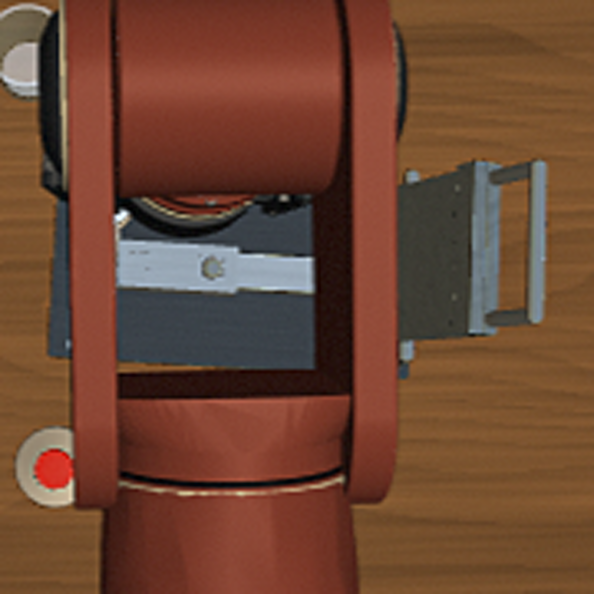

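View pics/s9.png

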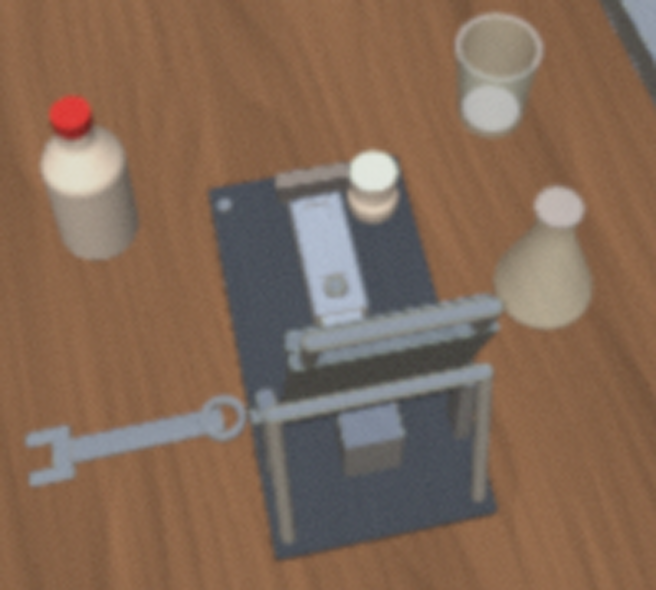

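Call:
apply_moves:
  commands:
    - {"linear": [0.001,-0.03,0],"delta_rot": [0,0,0],"fingers": 100}
    - {"linear": [0.002,-0.07,0],"delta_rot": [0,0,0],"fingers": 100}
    - {"linear": [0.003,-0.11,0],"delta_rot": [0,0,0],"fingers": 100}
    - {"linear": [0.004,-0.15,0],"delta_rot": [0,0,0],"fingers": 100}
    - {"linear": [0.004,-0.19,0],"delta_rot": [0,0,0],"fingers": 100}
    - {"linear": [0.004,-0.22,0.01],"delta_rot": [0,0,0],"fingers": 100}
    - {"linear": [0.004,-0.23,0.015],"delta_rot": [0,0,0],"fingers": 100}
    - {"linear": [0.004,-0.23,0.015],"delta_rot": [0,0,0],"fingers": 100}

```text
time: 8.8
tool_pos: [0.5042, -0.1541, 0.3586]
tool_rot: [-0.001, 0.038, 0.999, 0.001]
contact_force: [-0.1, -0.0, -0.1]
gripper_width: 0.607
```

```bash
python3 - <<'E'
from h import *
st=state(); save('wrist','w10.png')
print(st['tool_pos'],proj(cam('wrist',st),[.507,-.153,.309]))
E
python3 d.py .507 -.153 .29
```

```text
[ 0.50416771 -0.15408879  0.35862135] [326.27494703 224.23466191]
8.85 [ 0.50449522 -0.15317963  0.35933383] tooly deg 85.72309598239917 toolz [-0.001  0.001 -1.   ] F [-0.25  0.4  -0.13] grip 0.609000638206971
delta [-0.0025  0.0003  0.0693]
```

View pics/w10.png

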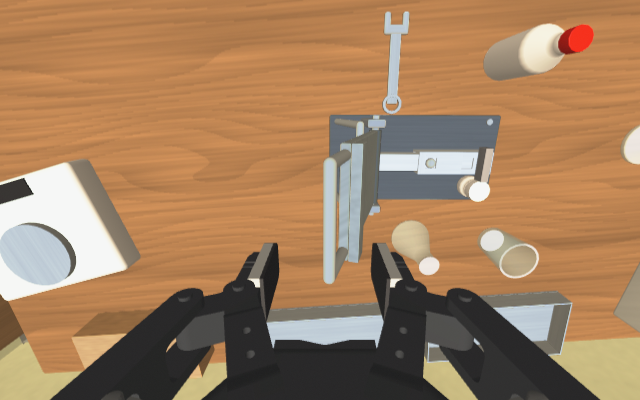

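Call:
apply_moves:
  commands:
    - {"linear": [-0.004,0.0025,0.01],"delta_rot": [0,0,0],"fingers": 100}
    - {"linear": [-0.004,0.0025,0.025],"delta_rot": [0,0,0],"fingers": 100}
    - {"linear": [-0.004,0.0025,0.04],"delta_rot": [0,0,0],"fingers": 100}
    - {"linear": [-0.004,0.0025,0.055],"delta_rot": [0,0,0],"fingers": 100}
    - {"linear": [-0.004,0.0025,0.063],"delta_rot": [0,0,0],"fingers": 100}
    - {"linear": [-0.004,0.0025,0.068],"delta_rot": [0,0,0],"fingers": 100}
    - {"linear": [-0.004,0.0025,0.0695],"delta_rot": [0,0,0],"fingers": 100}
    - {"linear": [-0.004,0.0025,0.0695],"delta_rot": [0,0,0],"fingers": 100}

```text
time: 9.65
tool_pos: [0.5089, -0.1514, 0.2906]
tool_rot: [0.0, 0.037, 0.999, -0.0]
contact_force: [0.2, -0.3, 0.1]
gripper_width: 0.61
```

```bash
python3 - <<'E'
from h import *
save('wrist','w11.png')
E
python3 d.py .507 -.1505 .29
```

```text
9.7 [ 0.50906358 -0.15152381  0.29097386] tooly deg 85.74649826449786 toolz [ 0.001 -0.    -1.   ] F [1.07 0.8  0.04] grip 0.6054142207785963
delta [0.0021 0.0009 0.001 ]
```

View pics/w11.png

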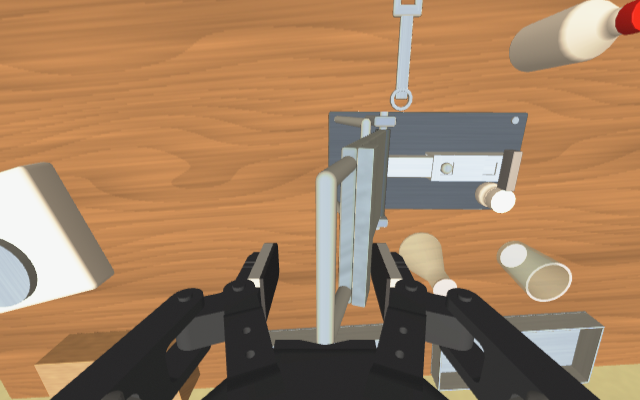

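Call:
apply_moves:
  commands:
    - {"linear": [0,0.0008,0.001],"delta_rot": [0,0,0],"fingers": 200}
    - {"linear": [0,0.0008,0.001],"delta_rot": [0,0,0],"fingers": 255}
    - {"linear": [0,0.0008,0.001],"delta_rot": [0,0,0],"fingers": 255}
    - {"linear": [0,0.0008,0.001],"delta_rot": [0,0,0],"fingers": 255}
    - {"linear": [0,0.0008,0.001],"delta_rot": [0,0,0],"fingers": 255}
    - {"linear": [0,0.0008,0.001],"delta_rot": [0,0,0],"fingers": 255}
    - {"linear": [0,0.0008,0.001],"delta_rot": [0,0,0],"fingers": 255}
    - {"linear": [0,0.0008,0.001],"delta_rot": [0,0,0],"fingers": 255}

```text
time: 10.5
tool_pos: [0.509, -0.1507, 0.2898]
tool_rot: [0.0, 0.037, 0.999, -0.0]
contact_force: [-0.4, -1.0, 3.1]
gripper_width: 0.094
```

```bash
python3 - <<'E'
from h import *
save('wrist','w12.png')
E
python3 d.py .509 -.1505 .29
```

```text
10.55 [ 0.50900197 -0.1507338   0.2897636 ] tooly deg 85.74742045402203 toolz [ 0.001 -0.001 -1.   ] F [ 0.64 -1.86  2.22] grip 0.09294548001767758
delta [ 0.      0.0002 -0.0002]
```

View pics/w12.png

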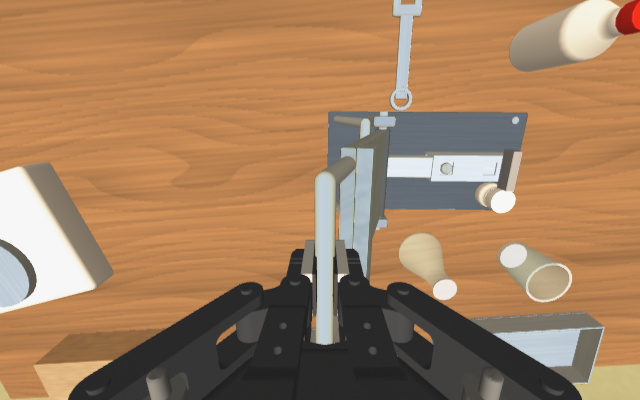

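Run:
```python
import numpy as np
th=-.30
for inc in [.40]*4+[.27]:
    t=th+np.arange(1,9)/8*inc
    print(th,[(round(.235*(np.sin(a)-np.sin(th)),4),round(-.235*(np.cos(a)-np.cos(th)),4)) for a in t]); th+=inc
```

```text
-0.3 [(np.float64(0.0113), np.float64(-0.0032)), (np.float64(0.0228), np.float64(-0.0058)), (np.float64(0.0343), np.float64(-0.0079)), (np.float64(0.046), np.float64(-0.0093)), (np.float64(0.0577), np.float64(-0.0102)), (np.float64(0.0694), np.float64(-0.0105)), (np.float64(0.0812), np.float64(-0.0102)), (np.float64(0.0929), np.float64(-0.0093))]
0.10000000000000003 [(np.float64(0.0117), np.float64(0.0015)), (np.float64(0.0232), np.float64(0.0035)), (np.float64(0.0347), np.float64(0.0061)), (np.float64(0.046), np.float64(0.0093)), (np.float64(0.0571), np.float64(0.0131)), (np.float64(0.0681), np.float64(0.0174)), (np.float64(0.0788), np.float64(0.0222)), (np.float64(0.0892), np.float64(0.0276))]
0.5 [(np.float64(0.0102), np.float64(0.0059)), (np.float64(0.02), np.float64(0.0123)), (np.float64(0.0296), np.float64(0.0192)), (np.float64(0.0387), np.float64(0.0265)), (np.float64(0.0475), np.float64(0.0343)), (np.float64(0.0559), np.float64(0.0425)), (np.float64(0.0639), np.float64(0.0511)), (np.float64(0.0714), np.float64(0.0602))]
0.9 [(np.float64(0.0071), np.float64(0.0094)), (np.float64(0.0137), np.float64(0.0191)), (np.float64(0.0198), np.float64(0.0291)), (np.float64(0.0254), np.float64(0.0395)), (np.float64(0.0304), np.float64(0.0501)), (np.float64(0.0349), np.float64(0.0609)), (np.float64(0.0389), np.float64(0.072)), (np.float64(0.0424), np.float64(0.0832))]
1.3 [(np.float64(0.002), np.float64(0.0077)), (np.float64(0.0037), np.float64(0.0154)), (np.float64(0.0052), np.float64(0.0232)), (np.float64(0.0064), np.float64(0.031)), (np.float64(0.0073), np.float64(0.0389)), (np.float64(0.008), np.float64(0.0468)), (np.float64(0.0084), np.float64(0.0547)), (np.float64(0.0086), np.float64(0.0627))]
```

Call:
apply_moves:
  commands:
    - {"linear": [0,0.0113,-0.0032],"delta_rot": [0,0,0],"fingers": 255}
    - {"linear": [0,0.0228,-0.0058],"delta_rot": [0,0,0],"fingers": 255}
    - {"linear": [0,0.0343,-0.0079],"delta_rot": [0,0,0],"fingers": 255}
    - {"linear": [0,0.046,-0.0093],"delta_rot": [0,0,0],"fingers": 255}
    - {"linear": [0,0.0577,-0.0102],"delta_rot": [0,0,0],"fingers": 255}
    - {"linear": [0,0.0694,-0.0105],"delta_rot": [0,0,0],"fingers": 255}
    - {"linear": [0,0.0812,-0.0102],"delta_rot": [0,0,0],"fingers": 255}
    - {"linear": [0,0.0929,-0.0093],"delta_rot": [0,0,0],"fingers": 255}

```text
time: 11.35
tool_pos: [0.5163, -0.0566, 0.2992]
tool_rot: [0.001, 0.037, 0.999, 0.0]
contact_force: [3.8, -0.8, 3.0]
gripper_width: 0.095
```

```bash
python3 - <<'E'
from h import *
save('wrist','w13.png')
E
python3 d.py .516 -.058 .30
```

```text
11.4 [ 0.51646002 -0.05523308  0.29905487] tooly deg 85.86435911159353 toolz [ 0.002  0.002 -1.   ] F [3.71 1.62 5.2 ] grip 0.09041451696598307
delta [ 0.0003 -0.0028 -0.001 ]
```

View pics/w13.png

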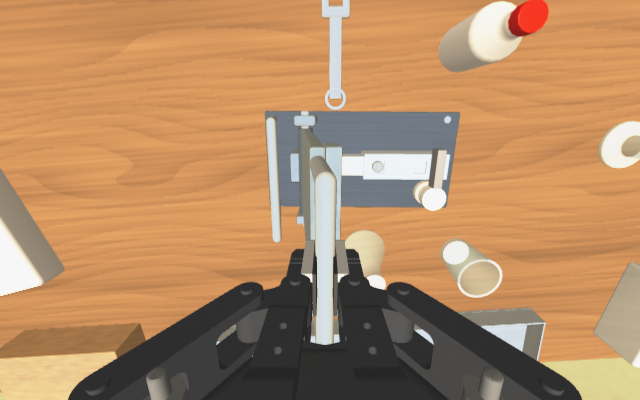

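Flap follows (bar between the pads at u≈325, board past upright soon, forces small). Continue the arc.

Call:
apply_moves:
  commands:
    - {"linear": [0,0.0117,0.0015],"delta_rot": [0,0,0],"fingers": 255}
    - {"linear": [0,0.0232,0.0035],"delta_rot": [0,0,0],"fingers": 255}
    - {"linear": [0,0.0347,0.0061],"delta_rot": [0,0,0],"fingers": 255}
    - {"linear": [0,0.046,0.0093],"delta_rot": [0,0,0],"fingers": 255}
    - {"linear": [0,0.0571,0.0131],"delta_rot": [0,0,0],"fingers": 255}
    - {"linear": [0,0.0681,0.0174],"delta_rot": [0,0,0],"fingers": 255}
    - {"linear": [0,0.0788,0.0222],"delta_rot": [0,0,0],"fingers": 255}
    - {"linear": [0,0.0892,0.0276],"delta_rot": [0,0,0],"fingers": 255}

```text
time: 12.2
tool_pos: [0.5229, 0.0319, 0.2701]
tool_rot: [0.001, 0.037, 0.999, -0.0]
contact_force: [8.2, -0.6, 0.4]
gripper_width: 0.094
```

```bash
python3 - <<'E'
from h import *
save('wrist','w14.png')
E
python3 d.py .523 .033 .27
```

```text
12.25 [0.52300276 0.03350356 0.26915548] tooly deg 85.8223018396411 toolz [ 0.002  0.002 -1.   ] F [8.21 1.69 1.27] grip 0.0931821637240974
delta [-0.     -0.0005 -0.0008]
```

View pics/w14.png

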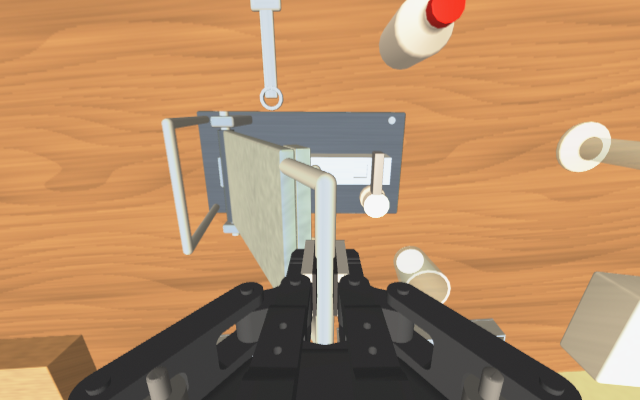

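Call:
apply_moves:
  commands:
    - {"linear": [-0.0005,0.0102,0.0059],"delta_rot": [0,0,0],"fingers": 255}
    - {"linear": [-0.001,0.02,0.0123],"delta_rot": [0,0,0],"fingers": 255}
    - {"linear": [-0.0015,0.0296,0.0192],"delta_rot": [0,0,0],"fingers": 255}
    - {"linear": [-0.002,0.0387,0.0265],"delta_rot": [0,0,0],"fingers": 255}
    - {"linear": [-0.002,0.0475,0.0343],"delta_rot": [0,0,0],"fingers": 255}
    - {"linear": [-0.002,0.0559,0.0425],"delta_rot": [0,0,0],"fingers": 255}
    - {"linear": [-0.002,0.0639,0.0511],"delta_rot": [0,0,0],"fingers": 255}
    - {"linear": [-0.002,0.0714,0.0602],"delta_rot": [0,0,0],"fingers": 255}

```text
time: 13.05
tool_pos: [0.5288, 0.1031, 0.2094]
tool_rot: [-0.001, 0.037, 0.999, 0.0]
contact_force: [-3.3, 2.1, 1.7]
gripper_width: 0.092
```

```bash
python3 - <<'E'
from h import *
save('wrist','w15.png')
save('side','s15.png',(210,410,180,360),3.28)
E
python3 d.py .53 .103 .21
```

```text
13.15 [0.5288159  0.10364688 0.20869503] tooly deg 85.8096005363609 toolz [-0.003  0.002 -1.   ] F [-1.86  3.35 -0.  ] grip 0.09354468716729145
delta [-0.0012 -0.0006 -0.0013]
```

View pics/w15.png

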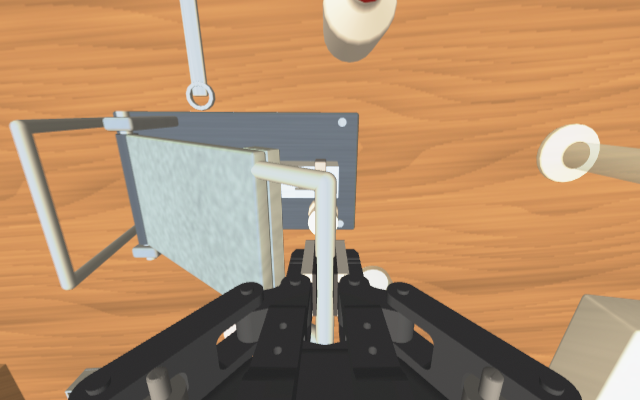

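View pics/s15.png

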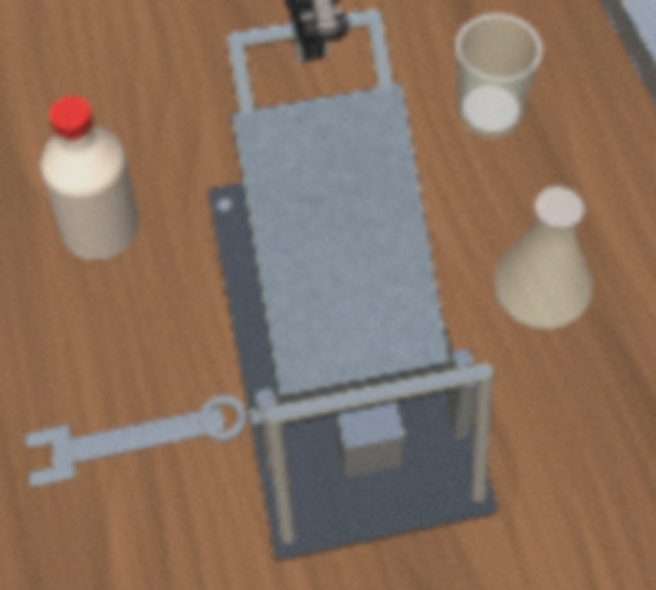

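Call:
apply_moves:
  commands:
    - {"linear": [0,0.0071,0.0094],"delta_rot": [0,0,0],"fingers": 255}
    - {"linear": [0,0.0137,0.0191],"delta_rot": [0,0,0],"fingers": 255}
    - {"linear": [0,0.0198,0.0291],"delta_rot": [0,0,0],"fingers": 255}
    - {"linear": [0,0.0254,0.0395],"delta_rot": [0,0,0],"fingers": 255}
    - {"linear": [0,0.0304,0.0501],"delta_rot": [0,0,0],"fingers": 255}
    - {"linear": [0,0.0349,0.0609],"delta_rot": [0,0,0],"fingers": 255}
    - {"linear": [0,0.0389,0.072],"delta_rot": [0,0,0],"fingers": 255}
    - {"linear": [0,0.0424,0.0832],"delta_rot": [0,0,0],"fingers": 255}

```text
time: 13.95
tool_pos: [0.5323, 0.1446, 0.1262]
tool_rot: [-0.001, 0.037, 0.999, -0.0]
contact_force: [-4.2, 0.1, -1.4]
gripper_width: 0.093
```

```bash
python3 - <<'E'
from h import *
save('wrist','w16.png')
E
python3 d.py .531 .153 .066
```

```text
14.0 [0.53229594 0.14502489 0.12446109] tooly deg 85.76860881828416 toolz [-0.001  0.    -1.   ] F [-1.15  1.28 -2.31] grip 0.09394704743299642
delta [0.0018 0.0078 0.0585]
```

View pics/w16.png

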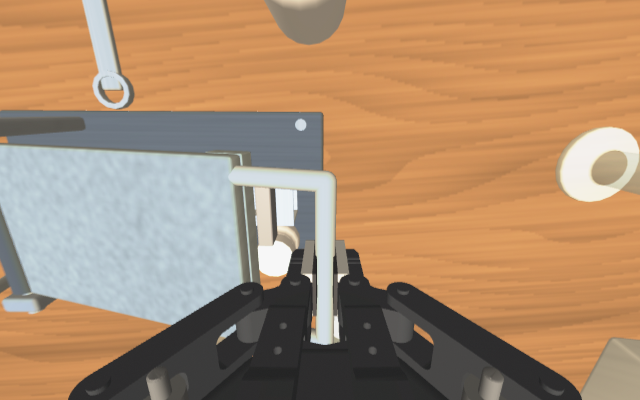

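Call:
apply_moves:
  commands:
    - {"linear": [0,0.002,0.0077],"delta_rot": [0,0,0],"fingers": 255}
    - {"linear": [0,0.0037,0.0154],"delta_rot": [0,0,0],"fingers": 255}
    - {"linear": [0,0.0052,0.0232],"delta_rot": [0,0,0],"fingers": 255}
    - {"linear": [0,0.0064,0.031],"delta_rot": [0,0,0],"fingers": 255}
    - {"linear": [0,0.0073,0.0389],"delta_rot": [0,0,0],"fingers": 255}
    - {"linear": [0,0.008,0.0468],"delta_rot": [0,0,0],"fingers": 255}
    - {"linear": [0,0.0084,0.053],"delta_rot": [0,0,0],"fingers": 255}
    - {"linear": [0,0.0085,0.057],"delta_rot": [0,0,0],"fingers": 255}

```text
time: 14.8
tool_pos: [0.533, 0.1524, 0.0697]
tool_rot: [-0.001, 0.037, 0.999, -0.001]
contact_force: [-5.2, -3.0, -0.4]
gripper_width: 0.088
```

```bash
python3 - <<'E'
from h import *
save('wrist','w17.png')
E
python3 d.py .531 .153 .066
```

```text
14.85 [0.53298351 0.15245051 0.06936873] tooly deg 85.75090576396066 toolz [-0.001 -0.001 -1.   ] F [-3.87 -1.41 -1.37] grip 0.09073951726965532
delta [0.002  0.0004 0.0034]
```

View pics/w17.png

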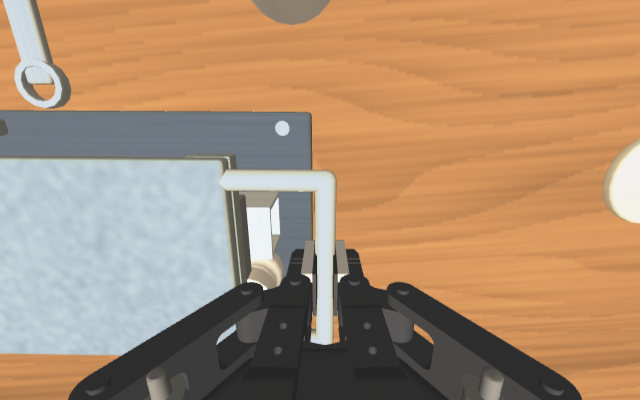

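Call:
apply_moves:
  commands:
    - {"linear": [0.001,0,0.0007],"delta_rot": [0,0,0],"fingers": 255}
    - {"linear": [0.001,0,0.0014],"delta_rot": [0,0,0],"fingers": 255}
    - {"linear": [0.001,0,0.002],"delta_rot": [0,0,0],"fingers": 255}
    - {"linear": [0.001,0,0.0026],"delta_rot": [0,0,0],"fingers": 255}
    - {"linear": [0.001,0,0.0032],"delta_rot": [0,0,0],"fingers": 255}
    - {"linear": [0.001,0,0.0038],"delta_rot": [0,0,0],"fingers": 255}
    - {"linear": [0.001,0,0.0044],"delta_rot": [0,0,0],"fingers": 255}
    - {"linear": [0.001,0,0.0044],"delta_rot": [0,0,0],"fingers": 255}

```text
time: 15.65
tool_pos: [0.533, 0.1525, 0.067]
tool_rot: [0.001, 0.037, 0.999, -0.0]
contact_force: [-3.8, -4.8, 2.0]
gripper_width: 0.092
```

```bash
python3 d.py .531 .153 .066
```

```text
15.65 [0.53298846 0.15249833 0.06701588] tooly deg 85.75381366456345 toolz [ 0.001 -0.001 -1.   ] F [-3.84 -4.76  1.99] grip 0.0916904516605373
delta [0.002  0.0004 0.001 ]
```

Call:
apply_moves:
  commands:
    - {"linear": [0,0,0.0005],"delta_rot": [0,0,0],"fingers": 255}
    - {"linear": [0,0,0.001],"delta_rot": [0,0,0],"fingers": 255}
    - {"linear": [0,0,0.0015],"delta_rot": [0,0,0],"fingers": 255}
    - {"linear": [0,0,0.002],"delta_rot": [0,0,0],"fingers": 255}
    - {"linear": [0,0,0.002],"delta_rot": [0,0,0],"fingers": 255}
    - {"linear": [0,0,0.002],"delta_rot": [0,0,0],"fingers": 255}
    - {"linear": [0,0,0.002],"delta_rot": [0,0,0],"fingers": 255}
    - {"linear": [0,0,0.002],"delta_rot": [0,0,0],"fingers": 255}

```text
time: 16.45
tool_pos: [0.5331, 0.1525, 0.0668]
tool_rot: [0.0, 0.037, 0.999, -0.001]
contact_force: [-8.3, -5.1, 12.0]
gripper_width: 0.088
```

```bash
python3 - <<'E'
from h import *
save('wrist','w18.png')
save('side','s18.png',(210,410,120,300),3.28)
E
python3 d.py .531 .153 .066
```

```text
16.55 [0.5330606 0.1525135 0.0668179] tooly deg 85.76568759485893 toolz [ 0.001 -0.001 -1.   ] F [-11.34  -6.37  11.  ] grip 0.09218516878100848
delta [0.0021 0.0003 0.0008]
```

View pics/w18.png

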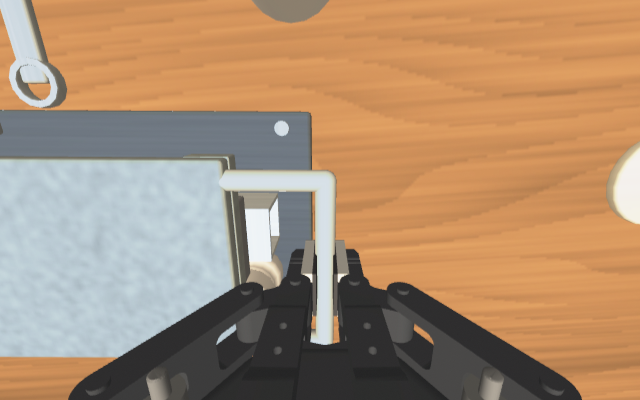

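View pics/s18.png

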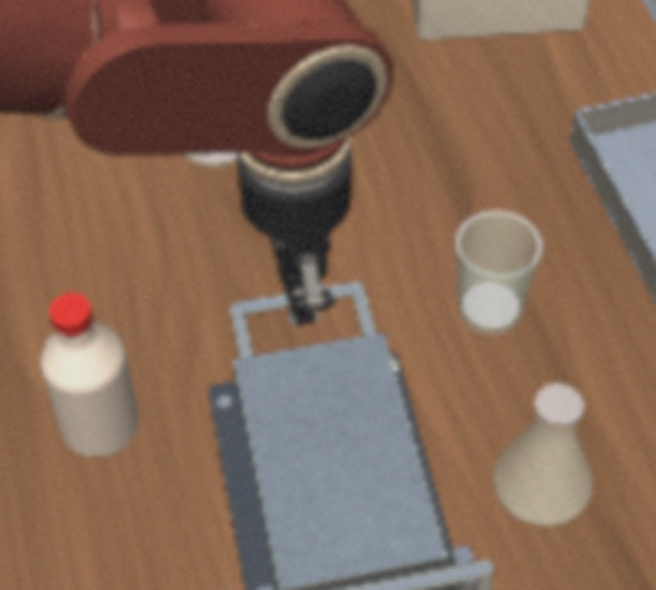

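Call:
apply_moves:
  commands:
    - {"linear": [0.0005,-0.0005,-0.0015],"delta_rot": [0,0,0],"fingers": 255}
    - {"linear": [0.001,-0.001,-0.0025],"delta_rot": [0,0,0],"fingers": 255}
    - {"linear": [0.001,-0.001,-0.0025],"delta_rot": [0,0,0],"fingers": 230}
    - {"linear": [0.001,-0.001,-0.0025],"delta_rot": [0,0,0],"fingers": 175}
    - {"linear": [0.001,-0.001,-0.0025],"delta_rot": [0,0,0],"fingers": 175}
    - {"linear": [0.001,-0.001,-0.0025],"delta_rot": [0,0,0],"fingers": 175}
    - {"linear": [0.001,-0.001,-0.0025],"delta_rot": [0,0,0],"fingers": 175}
    - {"linear": [0.001,-0.001,-0.0025],"delta_rot": [0,0,0],"fingers": 175}

```text
time: 17.35
tool_pos: [0.5313, 0.1521, 0.0666]
tool_rot: [-0.0, 0.037, 0.999, 0.0]
contact_force: [0.7, 0.2, 0.9]
gripper_width: 0.31
```

```bash
python3 - <<'E'
from h import *
save('wrist','w19.png')
E
python3 d.py .531 .153 .066
```

```text
17.4 [0.53126105 0.15208085 0.06661003] tooly deg 85.7567107066677 toolz [-0.  0. -1.] F [ 0.62 -0.94  0.6 ] grip 0.3099471293176204
delta [0.0003 0.0009 0.0006]
```

View pics/w19.png

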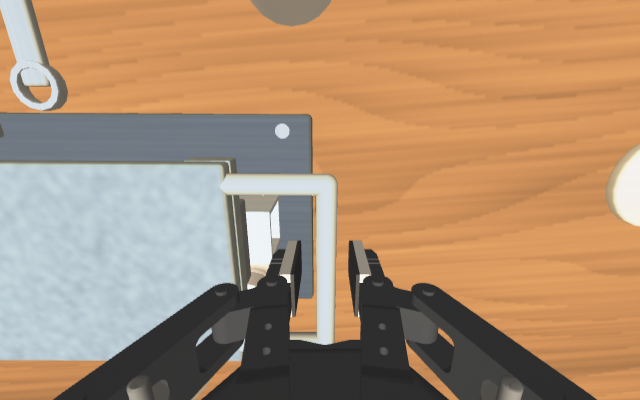

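Call:
apply_moves:
  commands:
    - {"linear": [0,0.001,-0.005],"delta_rot": [0,0,0],"fingers": 175}
    - {"linear": [0,0.001,-0.015],"delta_rot": [0,0,0],"fingers": 175}
    - {"linear": [0,0.001,-0.03],"delta_rot": [0,0,0],"fingers": 175}
    - {"linear": [0,0.001,-0.06],"delta_rot": [0,0,0],"fingers": 175}
    - {"linear": [0,0.001,-0.1],"delta_rot": [0,0,0],"fingers": 175}
    - {"linear": [0,0.001,-0.14],"delta_rot": [0,0,0],"fingers": 175}
    - {"linear": [0,0.001,-0.17],"delta_rot": [0,0,0],"fingers": 175}
    - {"linear": [0,0.001,-0.18],"delta_rot": [0,0,0],"fingers": 175}

```text
time: 18.2
tool_pos: [0.5335, 0.1534, 0.2532]
tool_rot: [0.005, 0.037, 0.999, 0.001]
contact_force: [-0.2, -0.2, 0.9]
gripper_width: 0.312
```

Call:
apply_moves:
  commands:
    - {"linear": [0,0.03,-0.02],"delta_rot": [0,0,0],"fingers": 175}
    - {"linear": [0,0.07,-0.04],"delta_rot": [0,0,0],"fingers": 175}
    - {"linear": [0,0.1,-0.06],"delta_rot": [0,0,0],"fingers": 175}
    - {"linear": [0,0.1,-0.09],"delta_rot": [0,0,0],"fingers": 175}
    - {"linear": [0,0.1,-0.1],"delta_rot": [0,0,0],"fingers": 175}
    - {"linear": [0,0.1,-0.1],"delta_rot": [0,0,0],"fingers": 175}
    - {"linear": [0,0.1,-0.1],"delta_rot": [0,0,0],"fingers": 175}
    - {"linear": [0,0.1,-0.1],"delta_rot": [0,0,0],"fingers": 175}

```text
time: 19.0
tool_pos: [0.5382, 0.252, 0.3444]
tool_rot: [-0.002, 0.038, 0.999, -0.001]
contact_force: [-0.3, 0.2, -0.0]
gripper_width: 0.313
```

```bash
python3 - <<'E'
from h import *
save('top','t20.png',(310,490,130,310),3.3)
save('side','s20.png',(180,420,150,350),3)
E
python3 d.py .531 .153 .066
```

```text
19.1 [0.53836369 0.25212091 0.34479267] tooly deg 85.71241829324715 toolz [-0.003 -0.001 -1.   ] F [-1.01 -0.03 -0.41] grip 0.31240156404257197
delta [-0.0008 -0.0991  0.2789]
```

View pics/t20.png

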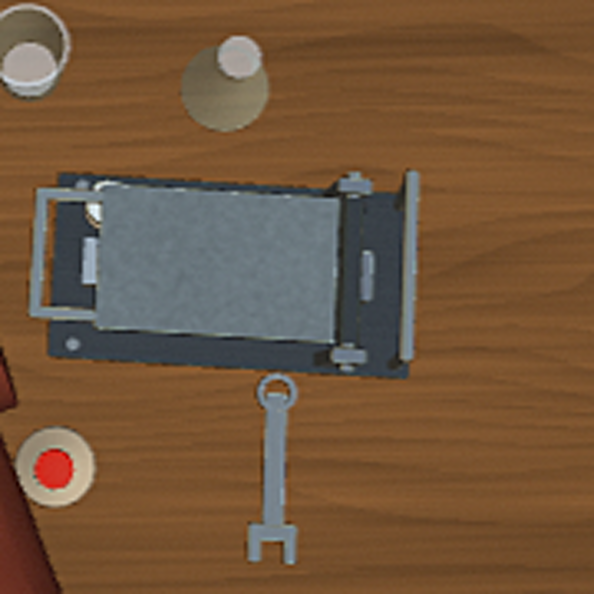

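View pics/s20.png

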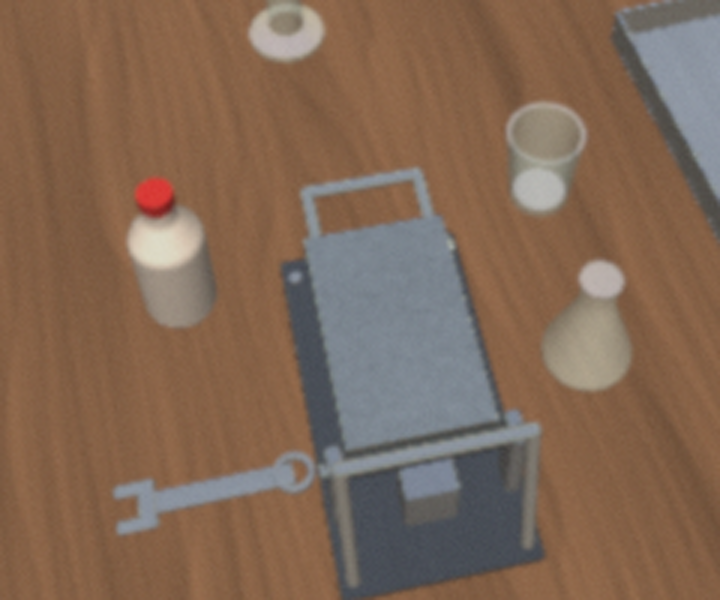

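Run:
```python
from h import *
t=cam('top');s=cam('side')
print('sleeve end',onz(t,310+82/3.3,130+260/3.3,.048))
T=lambda u,v:(310+u/3.3,130+v/3.3); S=lambda u,v:(180+u/3,150+v/3)
print(tri(t,T(42,190),s,S(418,173)),tri(t,T(36,315),s,S(307,190)))
from plant import job_done
print(job_done())
```

```text
sleeve end [0.52833994 0.11697249 0.048     ]
(array([0.57702106, 0.14695079, 0.08544737]), np.float64(0.002237361029501297)) (array([0.48423905, 0.15255728, 0.09090916]), np.float64(0.0024269057987492946))
the job is handed in; nothing more can be done
None
```

The flask shelf is set up: the sleeve is out at its second hole with the button popped up, and the flap lies level on the lug. I handed the job in with the gripper clear. It returned no verdict.

**What I did:** With the gripper shut, I pressed the button level with the sleeve's top and pushed the lug outwards about 60 mm. The button then popped up through the second hole while the flap was still folded back. I gripped the handle bar, swung the flap over at roughly 0.5 rad/s, set it down on the lug, let go and backed away. All of this took about 19 s of the 64 s allowed.

**Last checks:**
- **Sleeve:** its end measures at y = 0.117 m, against about 0.118 m expected for a 60 mm slide. The button was seen standing in the second hole before the flap went over; after that the flap covered it, so I could not look again.
- **Flap:** pressing down on the resting flap raised the upward force to about 12 N with no further movement, so it is sitting on the lug. The bar's height there, about 86 mm, fits a level flap (85 mm). After release, the two-camera check gave 85 and 91 mm at the bar's ends, a 5 mm disagreement that I put down to pixel reading error; I did not measure again.
- **Things around it:** the flask, beaker, wrench and wash bottle stand where they were in the camera views. The jar is mostly hidden under the flap but looks unmoved. I didn't measure the tall cylinder's position again; the arm stayed well clear of it.

During the swing the handle pulled sideways by up to 11 N because my estimate of the stand's angle was slightly off. I eased this before letting go.

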